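# Push a stuck battery out of a torch barrel

### The arm

A 6-joint arm with a two-finger parallel gripper is mounted at the origin on a cart in front of the work surface, level with it; the furniture and walls round the work are solid. World frame = base frame: x ahead of the robot, y to its left, z up, the work surface at z = 0. Lengths are in mm, angles in rad, forces in N, time in s.
With the tool pointing down it reaches from about 300 to 875 mm from the base axis. Payload 4.2 kg.
Tool frame: the origin (TCP) lies midway between the tips of the shut fingers; the grasp point (between the pads) lies 19 mm behind it; z points along the fingers, y is the line along which they close (so a half turn about z gives the same grasp; the last joint's range is limited). The gripper opens to 85 mm and grips with 20 to 120 N. Pads are 22 mm wide; open, the fingers measure 114 mm over their backs; the gripper's body (76 mm by 85 mm) begins 54 mm behind the grasp point. The pads swing forward as they close: fully open they stand 13 mm farther back than shut.
Start: joints at [-1.295, 0.32, 1.565, -0, 1.257, -0.02], TCP at [167.619, -550.043, 208.538] pointing down, gripper open.
Joint ranges: [-3.11, 3.11], [-0.84, 2.01], [0.21, 2.61], [-1.34, 4.49], [0.05, 2.63], [-2.56, 2.56]. Speed limits (rad/s): [2.57, 2.57, 3.14, 3.14, 3.14, 3.14].

### API

Orientations are given as [roll, pitch, yaw] about the fixed x, y, z axes, in that order (R = Rz(yaw) Ry(pitch) Rx(roll)).
In Python, from station import * gives the robot as it stands. Calls block until the motion is done:
- move_pose(position, orientation): joint-space move of the TCP to a pose.
- movel(position, orientation=None, vel=150): straight line of the TCP; orientation=None keeps the orientation; vel is the mean speed in mm/s.
- set_joints(angles): joint-space move.
- set_gripper(opening, grip_force=None): finger opening in mm; grip_force is the grip in N (None keeps the last); returns when the fingers have stopped.
- sleep(seconds).
- inverse_kinematics(position, orientation): joint angles nearest the present ones, or None.
- snapshot(name): name is "side" or "top"; returns (picture, depth): 400x640x3 uint8, red, green, blue; 400x640 float32, mm along the optical axis (not along the pixel's ray), 0 where there is no reading.
- calibration(name): a dict with "vfov" (degrees; the focal length in pixels is half the picture's height over the tangent of half this angle, whatever the lens; pixels are square), "cx", "cy" (the principal point, pixels), "eye" and "attitude" of the camera in the world. Camera axes: x right, y down, z forward; pixel columns grow to the right and rows downward; lengths in mm; the calibration is good to about 2 mm. A picture is of the moment at which its call begins. calibration takes no time and is no camera call.
A pose or a line that the arm cannot do raises Unreachable and nothing moves.
- sign_off(): hands the job in; it is judged then, once.
Trained networks look in the newest picture that a camera, given by its name, has taken for a name from the list of things; names that differ only in an ending like _2 or _b are one class to them, and where a whole thing is asked for, a point or a joint stands for the part that bears it (a point fixed in the world has none). Each returns a list of dicts, best first, with "conf" (0 to 1); they miss things now and then, are a little off and sometimes report something else, mostly with a low value. They report only what shows in the picture. A call takes as long as a camera call. They do not tell look-alikes from the thing itself.
- masks_of(target, camera): "pixels" (400x640 bool, what is visible of it) and "rect" ([left, top, right, bottom] in pixels, round what is visible of it).
Readings, each from a call of its own:
- read_t(): time.
- read_qpos(): joint angles.
- read_qvel(): joint speeds.
- read_joint_torque(): joint torques, N m.
- read_tool_pos(): TCP position.
- read_orientation(): TCP orientation.
- read_wrist_force(): force on the tool from outside, world axes, zero at the start.
- read_torque(): the same for the moment, N m.
- read_grip_width(): finger opening in mm.
- read_finger_force(): force on a finger pad.
Only numpy, scipy, OpenCV 4.12 (cv2) and the standard library are available. Lean on these libraries where they do the work, as an engineer would, in place of code of your own. Each camera call takes 0.05 s, during which the arm holds its last target. There are 200 camera calls.

### The job

The battery has stuck in the torch barrel. Take the push rod by its handle, push its dowel into the barrel's tail end (the end away from the tray) until the battery comes out at the other end and lies flat in the tray, then draw the rod out again and lay it flat on the desk, clear of the stand. Do not push the eraser or the sharpener about.

Things in the scene. Friction and masses are not known exactly. Their poses are not given: they have to be found in the camera images.
- torch_stand: Grey plastic stand fixed to the desk: an aluminium torch barrel lies level in it, a catch tray is joined on. Origin on the desk under the barrel's middle; +x runs along the barrel from tail to head and on to the tray, z up. Base and cradles 60 mm wide, from x = -45 mm to the tray; behind the tail the desk is free. A switch housing on the barrel's middle reaches 61 mm above the desk.
- barrel_tail (a point): Centre of the barrel's tail opening, where the dowel goes in: at stand x = -50 mm, 36 mm above the desk, on the bore axis (y = 0); +x points into the barrel. A collar 39 mm across and 5 mm thick narrows the hole to 23 mm here, so the battery cannot leave this way. The barrel is 100 mm long, 36 mm outside, with a 29 mm bore.
- barrel_head (a point): Centre of the barrel's head opening (29 mm, open), where the battery comes out above the tray: stand x = +50 mm, 36 mm above the desk, 100 mm from the tail opening.
- tray_floor (a point): Middle of the catch tray's floor, at stand x = 100 mm, 4 mm above the desk. The tray is 120 x 90 mm outside (stand x 40 to 160 mm), walls 4 mm thick, 26 mm high, but 15 mm under the barrel's mouth.
- battery: Grey battery with steel ends, 26 mm in diameter, 50 mm long, about 65 g; origin at its centre, x along it. At the start it is wholly inside the barrel, its centre 34 to 48 mm from the tail opening, held by a sprung contact: some 3 to 7 N slide it. Pushed until the dowel's tip is some 10 to 15 mm out of the head opening, it drops flat into the tray (centre then 17 mm above the desk).
- push_rod: Push rod lying on the desk, 120 g: black ribbed handle block 50 mm long, 26 mm wide, 34 mm high, and a wooden dowel 10 mm in diameter standing 140 mm out of its front face (brass ferrule 16 mm across on the first 5 mm). Origin at the middle of the handle's underside; +x along the dowel to its tip. Dowel axis 17 mm above the underside. It lies level on its handle.
- rod_tip (a point): Tip of the dowel, on its axis: 165 mm in +x from the handle's centre, 17 mm above the handle's underside.
- rod_grip (a point): Centre of the handle block, on the dowel's axis, 17 mm above its underside; the centre of mass is within 15 mm of it.
- eraser: Bystander: eraser in a blue sleeve, 46 x 23 x 13 mm, loose, at the back of the work area. Origin under its centre. Leave it where it is.
- sharpener: Bystander: grey metal pencil sharpener, 16 x 25 x 12 mm, loose, at the back of the work area. Origin under its centre. Leave it where it is.
Things that resemble listed ones, but are neither listed nor needed, are in the scene too. There is more than one size of the torch_stand; the job needs the larger.

How it is judged (in metres and radians):
On the way:
1. the dowel's tip is inside the barrel, at least 45 mm past the tail opening, with the battery still ahead of it in the barrel (x of rod_tip in the frame of torch_stand between -0.005 and 0.05 m and y of rod_tip in the frame of torch_stand between -0.015 and 0.015 m and z of rod_tip in the frame of torch_stand between 0.021 and 0.051 m and z of battery in the frame of torch_stand above 0.022 m).
At the end, for the whole second after the job is handed in: The battery lies at rest flat on the tray's floor (its centre inside the tray and less than 22 mm above the desk), and the push rod lies at rest flat on the desk (its tip and its handle's centre less than 22 mm above the desk, nominally 17 mm), not touching the stand (x of battery in the frame of torch_stand between 0.06 and 0.156 m and y of battery in the frame of torch_stand between -0.041 and 0.041 m and height (world z) of each of battery, rod_tip, rod_grip below 0.022 m and linear speed of each of battery, push_rod below 0.02 m/s and height (world z) of each of rod_tip, rod_grip above 0 m and contact force between push_rod and torch_stand below 0.05 N).
It fails at once if the eraser or the sharpener is shifted by more than 30 mm (distance of any of eraser, sharpener from where it was at the start of the episode above 0.03 m).
It also fails if it takes over 51 s, if anything falls off the work surface, if the arm or the gripper's body presses on something with over 40 N, if the wrist force passes 120 N, or if a joint passes its speed limit or range.

## Working session

There is one attempt and no reset: what is moved stays moved. The work goes in short steps, each a Python script; the robot and the scene stay as the last script left them, time stands still between calls to the robot, and variables do not carry over. Pictures are saved under pics/ and viewed, at most 10 in all, crops included, and the job is handed in when it is done.

```bash
mkdir -p pics; ls
python3 - <<'E'
from station import *
import cv2,numpy as np
for n in("top","side"):
    p,d=snapshot(n); c=calibration(n); print(n,c)
    cv2.imwrite(f"pics/{n}0.png",p[:,:,::-1]); np.save(f"{n}_d.npy",d)
    for t in("torch_stand","push_rod","battery","eraser","sharpener"):
        for i,m in enumerate(masks_of(t,n)):
            print(n,t,round(m["conf"],2),m["rect"]); np.save(f"m_{n}_{t}_{i}.npy",m["pixels"])
print(read_t())
E
```

```text
pics
top {'vfov': 54.31885863890009, 'cx': 324.3917017287536, 'cy': 199.18096831637425, 'eye': array([ 380.21261863, -151.92038265, 1103.41530459]), 'attitude': array([-2.94711947, -0.00543937, -1.56590365])}
top torch_stand 0.98 [181.0, 194.7, 261.7, 228.8]
top torch_stand 0.92 [397.4, 205.8, 454.1, 227.9]
top push_rod 0.77 [327.1, 233.2, 389.6, 267.0]
top eraser 0.48 [311.8, 156.1, 328.4, 162.1]
top sharpener 0.49 [285.7, 158.6, 293.0, 164.9]
side {'vfov': 43.84663249464303, 'cx': 324.1427551727493, 'cy': 200.89365810551024, 'eye': array([ 442.1032549 , -958.00327024,  808.35878162]), 'attitude': array([-2.31802319e+00, -2.23667621e-03, -1.33705884e-01])}
side torch_stand 0.62 [318.4, 286.3, 365.0, 362.8]
side torch_stand 0.59 [290.8, 115.4, 327.7, 166.9]
side push_rod 0.96 [260.7, 218.6, 306.5, 282.4]
side eraser 0.43 [386.8, 193.4, 403.2, 210.6]
side sharpener 0.39 [378.0, 180.4, 382.4, 188.3]
0.6
```

Run:
```python
import cv2
a=cv2.imread("pics/top0.png")[130:300,150:490]; cv2.imwrite("pics/top_c.png",cv2.resize(a,None,fx=2.35,fy=2.35,interpolation=cv2.INTER_CUBIC))
a=cv2.imread("pics/side0.png")[90:390,200:500]; cv2.imwrite("pics/side_c.png",cv2.resize(a,None,fx=2,fy=2,interpolation=cv2.INTER_CUBIC))
```

```text
(no output)
```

View pics/top_c.png

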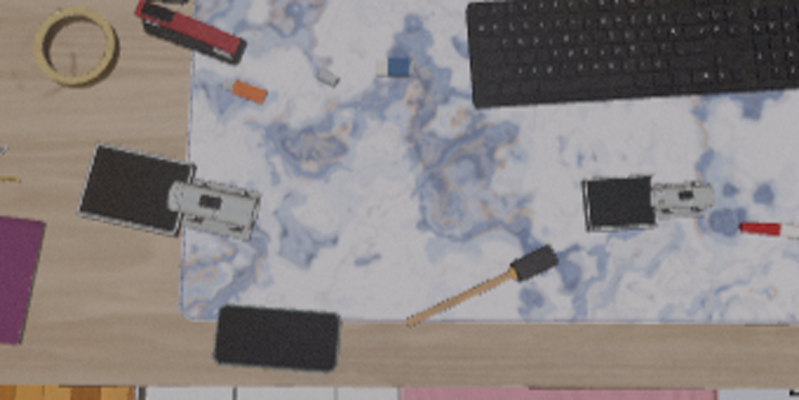

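View pics/side_c.png

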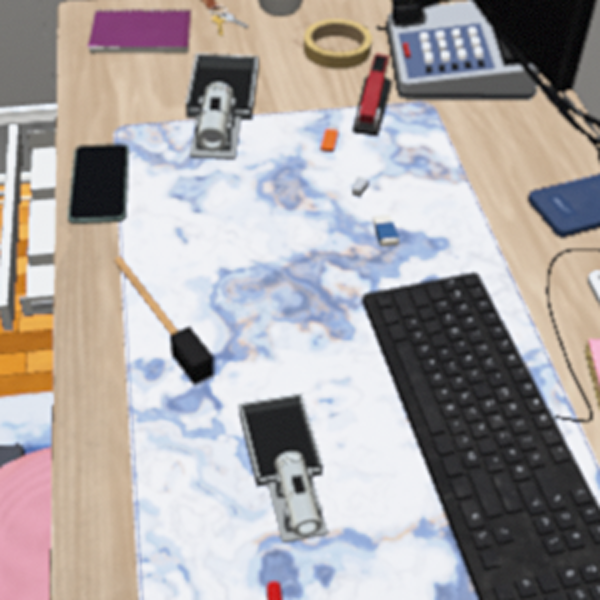

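The top view shows the larger stand at left (px ~220,212), tray to the left and tail to the right. The smaller stand is at right (~425,217). The rod's handle is at ~(378,242) and its tip at ~(325,267). The eraser and sharpener are behind, at (320,159) and (289,162). I'll fit box models to the masks in both cameras.

```bash
cat > fit.py <<'E'
import numpy as np,cv2
from scipy.optimize import minimize
from scipy.spatial.transform import Rotation as Ro
from station import calibration
C={n:calibration(n) for n in("top","side")}
def proj(P,n):
    c=C[n]; f=200/np.tan(np.radians(c["vfov"]/2))
    q=(np.asarray(P)-c["eye"])@Ro.from_euler("xyz",c["attitude"]).as_matrix()
    return q[:,:2]/q[:,2:]*f+[c["cx"],c["cy"]]
def unproj(uv,n,z):
    c=C[n]; f=200/np.tan(np.radians(c["vfov"]/2))
    r=Ro.from_euler("xyz",c["attitude"]).as_matrix()@np.r_[(np.array(uv)-[c["cx"],c["cy"]])/f,1]
    return c["eye"]+r*(z-c["eye"][2])/r[2]
def box(x0,x1,y0,y1,z0,z1): return np.array([[x,y,z] for x in(x0,x1) for y in(y0,y1) for z in(z0,z1)],float)
def cyl(x0,x1,r,zc): return np.array([[x,r*np.cos(a),zc+r*np.sin(a)] for x in(x0,x1) for a in np.linspace(0,6.28,24)])
STAND=[box(-45,40,-30,30,0,6),cyl(-50,50,18,36),cyl(-50,-45,19.5,36),box(-45,-35,-30,30,0,25),box(40,160,-45,45,0,26)]
ROD=[box(-25,25,-13,13,0,34),cyl(25,30,8,17),cyl(25,165,5,17)]
S=6
def render(model,p,n,off,sh):
    R=Ro.from_euler("z",p[2]).as_matrix(); im=np.zeros(sh,np.uint8)
    for b in model:
        uv=(proj(b@R.T+[p[0],p[1],p[3] if len(p)>3 else 0],n)-off+.5)*S-.5
        h=cv2.convexHull(uv.astype(np.float32)).reshape(-1,2)
        cv2.fillConvexPoly(im,np.round(h*16).astype(np.int32),1,shift=4)
    return im
def fit(model,p0,masks):
    data=[]
    for n,m in masks.items():
        ys,xs=np.where(m); off=np.array([xs.min()-12,ys.min()-12]); w,h=xs.max()-off[0]+13,ys.max()-off[1]+13
        t=cv2.resize(np.float32(m[off[1]:off[1]+h,off[0]:off[0]+w]),None,fx=S,fy=S,interpolation=cv2.INTER_LINEAR)>.5
        data.append((n,off,t))
    f=lambda p:sum((render(model,p,n,o,t.shape)!=t).sum()/t.sum() for n,o,t in data)
    best=min((minimize(f,p,method="Nelder-Mead",options=dict(initial_simplex=np.array(p)+np.r_[[np.zeros(3)],np.diag([15,15,.1])])) for p in(p0,np.array(p0)+[8,-8,.1],np.array(p0)+[-8,8,-.1])),key=lambda r:r.fun)
    return best.x,best.fun
E
cat > m.py <<'E'
from fit import *
L=lambda n,t,i:np.load(f"m_{n}_{t}_{i}.npy")
g=unproj((240,215),"top",36); h=unproj((200,208),"top",26); yw=np.arctan2(*(h-g)[1::-1])
for ms in ({"top":L("top","torch_stand",0)},{"side":L("side","torch_stand",1)},{"top":L("top","torch_stand",0),"side":L("side","torch_stand",1)}):
    print("stand",fit(STAND,[g[0],g[1],yw],ms))
g=unproj((378,242),"top",17); h=unproj((326,267),"top",17); yw=np.arctan2(*(h-g)[1::-1]); print(g,h,np.linalg.norm(h-g))
for ms in ({"top":L("top","push_rod",0)},{"side":L("side","push_rod",0)},{"top":L("top","push_rod",0),"side":L("side","push_rod",0)}):
    print("rod",fit(ROD,[g[0],g[1],yw],ms))
for t,uv in(("eraser",(320,159)),("sharp",(289,162)),("orange",(256,169)),("phone",(268,273)),("small tray",(400,216)),("edge",(300,293))): print(t,unproj(uv,"top",6))
E
python3 m.py
```

```text
stand (array([539.35261575,  74.1364159 ,   1.36151175]), np.float64(0.07412847630238935))
stand (array([540.39381682,  77.38055579,   1.35912413]), np.float64(0.050528233151183974))
stand (array([540.16169891,  76.60258724,   1.3606796 ]), np.float64(0.12966845880602118))
[ 473.68936556 -306.5341177    17.        ] [ 404.41787168 -162.12862358   17.        ] 160.1608148008214
rod (array([ 474.42866376, -303.81879949,    2.01380983]), np.float64(0.12917838175570134))
rod (array([ 473.52756972, -301.12225688,    2.00540076]), np.float64(0.12985819327731093))
rod (array([ 474.16770382, -303.78997347,    2.00763418]), np.float64(0.28864703683722787))
eraser [ 716.2430172  -143.38438824    6.        ]
sharp [706.52758195 -52.85380807   6.        ]
orange [684.74068023  42.67639433   6.        ]
phone [387.5173495   -1.98931281   6.        ]
small tray [ 548.85517789 -372.40675871    6.        ]
edge [334.14343134 -91.31826395   6.        ]
```

```bash
cat > go.py <<'E'
from station import *
import numpy as np
print(read_orientation(),read_qpos())
X,Y,W=474,-303,2.009
for w in(W,W-np.pi): print(w,inverse_kinematics([X,Y,6],[np.pi,0,w]),inverse_kinematics([514,-22,25],[np.pi,0,w-.649]))
E
python3 go.py
```

```text
[3.14147352e+00 3.23484555e-05 2.95837565e-01] [-1.29499301e+00  3.19565360e-01  1.56449971e+00 -3.14890828e-05
  1.25740783e+00 -2.00245412e-02]
2.009 [-0.58921753  0.50183344  1.85201679  0.          0.78774242 -1.0274212 ] [-6.51303850e-02  4.17704376e-01  1.94732695e+00 -4.44089210e-16
  7.76561330e-01  1.45665942e-01]
-1.1325926535897932 [-5.89217529e-01  5.01833439e-01  1.85201679e+00 -4.44089210e-16
  7.87742420e-01  2.11417145e+00] None
```

```bash
cat > a.py <<'E'
from station import *
import numpy as np,cv2
X,Y,W=474,-303,2.009; pi=np.pi
set_gripper(60,70)
move_pose([X,Y,110],[pi,0,W]); movel([X,Y,6],vel=120)
set_gripper(0,70); print("w",read_grip_width(),read_finger_force(),read_tool_pos())
movel([X,Y,55],vel=120)
s=np.array([540.2,76.6]); a=1.360; u=np.array([np.cos(a),np.sin(a)])
p=s-240*u
move_pose([*p,55],[pi,0,a]); movel([*p,25],vel=100)
print(read_tool_pos(),read_wrist_force(),read_grip_width(),read_t())
for n in("top","side"):
    im,d=snapshot(n); cv2.imwrite(f"pics/{n}1.png",im[:,:,::-1])
    for t in("push_rod","torch_stand"):
        for i,m in enumerate(masks_of(t,n)): print(n,t,m["conf"],m["rect"]); np.save(f"b_{n}_{t}_{i}.npy",m["pixels"])
a=cv2.imread("pics/top1.png")[150:280,170:350]; b=cv2.imread("pics/side1.png")[100:290,230:400]
a=cv2.resize(a,None,fx=3,fy=3); b=cv2.resize(b,None,fx=3,fy=3)
cv2.imwrite("pics/top1c.png",a);cv2.imwrite("pics/side1c.png",b)
E
python3 a.py
```

```text
w 22.898805315815444 68.51974733057432 [ 474.29193223 -303.26449925    7.00670586]
[ 489.88097945 -158.61221622   24.75617215] [-0.40389197 -0.46409663 -1.55082748] 22.882632457771134 5.7917
top push_rod 0.59 [272.7, 220.2, 282.3, 227.7]
top torch_stand 0.79 [180.7, 193.5, 260.9, 231.3]
top torch_stand 0.7 [394.3, 202.2, 453.0, 225.5]
side push_rod 0.6 [294.1, 193.3, 301.7, 224.6]
side torch_stand 0.85 [309.0, 117.8, 329.8, 169.5]
side torch_stand 0.6 [318.2, 289.7, 365.3, 359.7]
```

View pics/top1c.png

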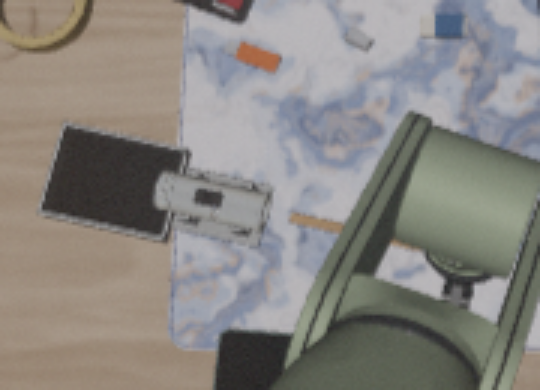

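View pics/side1c.png

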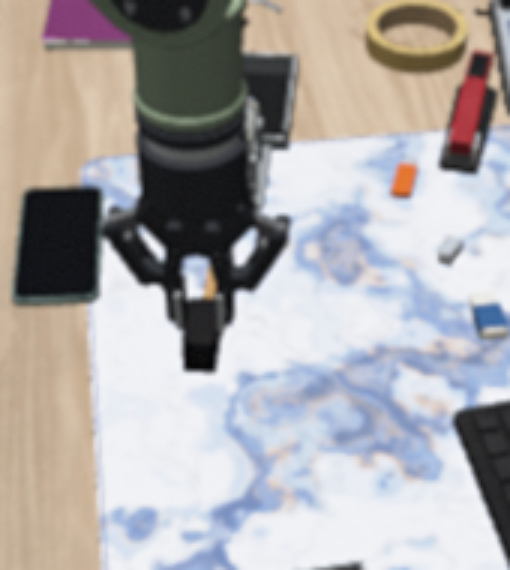

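The top view shows the rod held, dowel tip at px ≈(266.7,222.7), aimed roughly at the tail opening at ≈(259,220). The side view shows the handle between the fingers, with the tail hidden behind the wrist. I'll check the dowel's line from its colour.

```bash
cat > b.py <<'E'
from fit import *
s=np.array([540.2,76.6]); a=1.360; u=np.array([np.cos(a),np.sin(a)]); v=np.array([-u[1],u[0]])
im=cv2.imread("pics/top1.png").astype(int); B,G,R=im[...,0],im[...,1],im[...,2]
m=(R-B>35); m[:, :262]=0; m[:,312:]=0; m[:215]=0; m[240:]=0
k,l,st,c=cv2.connectedComponentsWithStats(m.astype(np.uint8)); i=1+np.argmax(st[1:,4]); print(st[1:])
ys,xs=np.where(l==i)
for z in(30,36,42):
    P=np.array([unproj((x,y),"top",z)[:2] for x,y in zip(xs,ys)])-s
    X,Y=P@u,P@v; pf=np.polyfit(X,Y,1); print(z,"x max",X.max(),"slope,offset at tip",pf[0],np.polyval(pf,X.max()),"at -50",np.polyval(pf,-50))
# stand refit with new mask
print(fit(STAND,[*s,a],{"top":np.load("b_top_torch_stand_0.npy")}))
E
python3 b.py
```

```text
[[267 221  17   6  48]
 [301 230   3   2   5]
 [305 232   1   1   1]]
30 x max -75.80880890757601 slope,offset at tip 0.004662432384199767 -1.725931712751935 at -50 -1.6055998863036292
36 x max -76.82125243999396 slope,offset at tip 0.004662432384199823 -1.1090784128706368 at -50 -0.9840261369096105
42 x max -77.83369597241203 slope,offset at tip 0.004662432384200432 -0.49222511298931054 at -50 -0.36245238751554754
(array([539.3035366 ,  74.9504057 ,   1.36061406]), np.float64(0.02832736147894272))
```

```bash
cat > c.py <<'E'
from fit import *
from station import *
s=np.array([540.2,76.6]); a=1.360; u=np.array([np.cos(a),np.sin(a)]); v=np.array([-u[1],u[0]])
im,d=snapshot("top"); c=C["top"]; f=200/np.tan(np.radians(c["vfov"]/2)); Rm=Ro.from_euler("xyz",c["attitude"]).as_matrix()
im=im.astype(int); m=(im[...,0]-im[...,2]>35); m[:,:262]=0; m[:,312:]=0; m[:215]=0; m[240:]=0
ys,xs=np.where(m); zz=d[ys,xs]
P=c["eye"]+(np.c_[(xs-c["cx"])/f,(ys-c["cy"])/f,np.ones(len(xs))]*zz[:,None])@Rm.T
for lo,hi in((266,275),(275,284),(284,310)):
    k=(xs>=lo)&(xs<hi); print(lo,k.sum(),np.round(np.percentile(P[k,2],[25,50,75,90]),1))
ds=[d[y,x] for y,x in((225,290),(235,280),(215,285))]
for (y,x) in((240,275),(212,285)): print("desk",(c["eye"]+Rm@(np.array([(x-c["cx"])/f,(y-c["cy"])/f,1])*d[y,x]))[2])
def to(x,z=26,vel=60,lat=1): movel([*(s+x*u+lat*v),z],vel=vel); print(x,np.round(read_wrist_force(),1),np.round(read_tool_pos(),1))
to(-240)
to(-200)   # tip ~ 15 mm in
E
python3 c.py
```

```text
266 22 [38.8 40.4 41.4 43.3]
275 25 [37.8 39.8 41.1 42.8]
284 2 [124.7 206.1 287.6 336.4]
desk 0.38922796033011764
desk -0.5707186833499236
-240 [ 0.3  0.7 -1.4] [ 489.  -157.8   26.2]
-200 [-0.7 -4.4 -1.9] [ 497.4 -119.    26.1]
```

Dowel axis is at about 35 mm and level. The 4.4 N axial force with the tip about 15 mm in fits contact with the battery, so I'll keep pushing.

```bash
cat > d.py <<'E'
from fit import *
from station import *
s=np.array([540.2,76.6]); a=1.360; u=np.array([np.cos(a),np.sin(a)]); v=np.array([-u[1],u[0]])
def to(x,z=26,vel=60,lat=1): movel([*(s+x*u+lat*v),z],vel=vel); print(x,np.round(read_wrist_force(),1),np.round(read_tool_pos(),1))
for x in(-180,-155,-130,-112,-103,-99): to(x)
sleep(.3); print(read_grip_width(),read_t())
im,_=snapshot("top"); cv2.imwrite("pics/top2c.png",cv2.resize(im[170:250,160:300,::-1],None,fx=4,fy=4))
for t in("battery",): print([(m["conf"],m["rect"]) for m in masks_of(t,"top")])
E
python3 d.py
```

```text
-180 [-1.5 -5.  -0.8] [501.7 -99.2  26.1]
-155 [-0.3  0.5 -0.3] [506.8 -74.3  25.9]
-130 [ 0.1 -0.9 -0.5] [512.  -49.9  26. ]
-112 [-0.1 -0.3 -2. ] [515.8 -32.4  25.9]
-103 [-0.2 -0.8 -1.4] [517.7 -23.6  26. ]
-99 [ 0.7 -0.1 -0.9] [518.5 -19.9  26. ]
23.04593371802261 10.125
[(0.54, [198.0, 203.9, 208.4, 213.4])]
```

View pics/top2c.png

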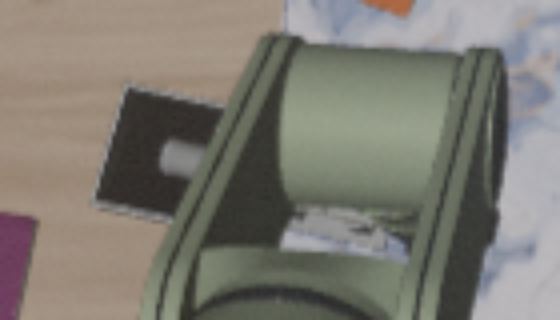

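The battery's front end shows at px ≈(200,208), over the tray. I'll draw the rod out, lay it down and check.

```bash
cat > e.py <<'E'
from fit import *
from station import *
s=np.array([540.2,76.6]); a=1.360; u=np.array([np.cos(a),np.sin(a)]); v=np.array([-u[1],u[0]])
def to(x,z=26,vel=60,lat=1): movel([*(s+x*u+lat*v),z],vel=vel); print(x,np.round(read_wrist_force(),1),np.round(read_tool_pos(),1))
to(-265,vel=80)
im,d=snapshot("top"); cv2.imwrite("pics/top3c.png",cv2.resize(im[170:250,160:300,::-1],None,fx=4,fy=4))
c=C["top"]; f=200/np.tan(np.radians(c["vfov"]/2)); Rm=Ro.from_euler("xyz",c["attitude"]).as_matrix()
for m in masks_of("battery","top"):
    ys,xs=np.where(m["pixels"]); P=c["eye"]+(np.c_[(xs-c["cx"])/f,(ys-c["cy"])/f,np.ones(len(xs))]*d[ys,xs][:,None])@Rm.T
    Q=P[:,:2]-s; X=Q@u; print(m["conf"],m["rect"],"x",np.percentile(X,[2,98]),"y",np.percentile(Q@v,[2,98]))
    for lo in range(40,150,12):
        k=(X>=lo)&(X<lo+12)
        if k.sum()>3: print(lo,k.sum(),np.percentile(P[k,2],[50,85]))
E
python3 e.py
```

```text
-265 [-1.  -0.6 -0. ] [ 483.8 -182.1   26. ]
0.61 [198.8, 206.3, 218.6, 214.2] x [ 61.48909582 106.56864714] y [-9.07271337 11.02203114]
52 20 [25.44188946 30.41794034]
64 34 [28.40768143 29.93786508]
76 32 [28.86944865 31.38385841]
88 31 [28.81629645 30.54613772]
100 21 [27.99568369 30.14772441]
```

View pics/top3c.png

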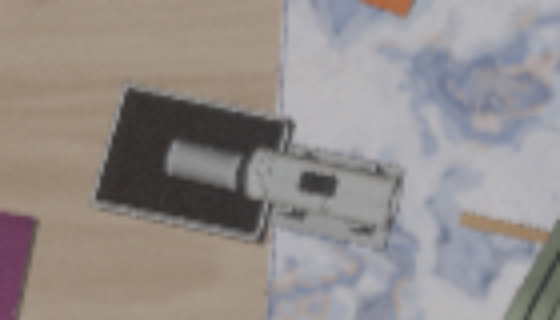

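The battery lies flat: its top is level at about 30 mm and its centre is at stand x ≈84 mm. The rod is clear of the barrel, so I'll lay it down.

```bash
cat > g.py <<'E'
from fit import *
from station import *
p=read_tool_pos()[:2]
movel([*p,12],vel=60)
for z in(9,8,7,6.5,6):
    movel([*p,z],vel=20); F=read_wrist_force(); print(z,np.round(F,1),read_tool_pos()[2])
    if F[2]>4: break
set_gripper(60); sleep(.3)
movel([*p,130],vel=120); set_joints([-1.295,0.32,1.565,0,1.257,-0.02]); sleep(.3)
im,d=snapshot("top"); m=masks_of("push_rod","top")[0]; im2,_=snapshot("side"); print(m["conf"],m["rect"])
cv2.imwrite("pics/top4c.png",cv2.resize(im[140:280,170:390,::-1],None,fx=3,fy=3))
print(fit(ROD,[*p,1.36],{"top":m["pixels"]}))
c=C["top"]; f=200/np.tan(np.radians(c["vfov"]/2)); Rm=Ro.from_euler("xyz",c["attitude"]).as_matrix()
ys,xs=np.where(m["pixels"]); P=c["eye"]+(np.c_[(xs-c["cx"])/f,(ys-c["cy"])/f,np.ones(len(xs))]*d[ys,xs][:,None])@Rm.T
for y in range(-210,0,20):
    k=(P[:,1]>=y)&(P[:,1]<y+20)
    if k.sum()>2: print(y,np.percentile(P[k,2],[50,85]))
print(read_t())
E
python3 g.py
```

```text
9 [ 0.1 -0.8 -0.9] 8.955425993007124
8 [ 0.3 -0.2 -1.2] 8.024532123092106
7 [-0.3  0.2 -1.3] 7.092262680509428
6.5 [-0.4 -0.9  4.6] 7.008783809694316
0.78 [278.2, 222.5, 339.5, 243.4]
(array([ 483.90366664, -181.37652436,    1.35614806]), np.float64(0.12620087336244543))
-210 [33.62721231 35.63153675]
-190 [33.60686621 36.60261314]
-170 [33.28389843 36.34337724]
-150 [21.83687238 23.310109  ]
-130 [21.26024768 23.47310951]
-110 [19.42507726 23.40110453]
-90 [20.79611668 23.45816456]
-70 [21.76266602 23.23267795]
-50 [21.39832741 22.56682986]
-30 [21.52402308 22.85901944]
18.1417
```

View pics/top4c.png

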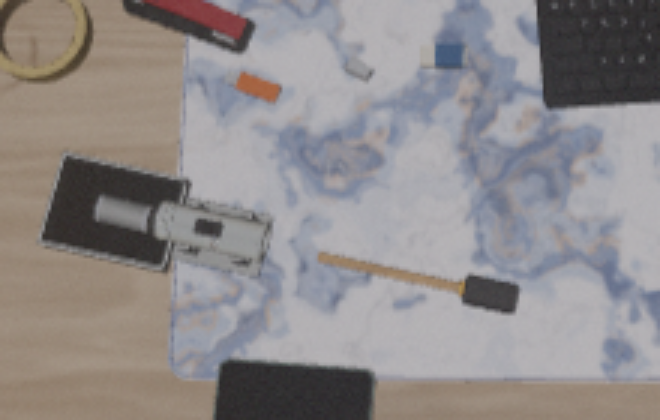

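The rod lies flat on the desk, clear of the stand, with its tip at px ≈(277,226). The battery is in the tray and the bystanders haven't moved.

```bash
python3 -c "
from station import *
print(sign_off())"
```

```text
the job is handed in; nothing more can be done
None
```

The job is handed in (no verdict was returned): in the last pictures the battery lies flat in the tray, the push rod lies flat on the desk about 50 mm clear of the stand, and the eraser and sharpener look unmoved, after about 18 s of the 51 s allowed.

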